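# Open the child-resistant cap of a descaler jug

### The arm

A 6-joint arm with a two-finger parallel gripper is mounted at the origin on the work surface. World frame = base frame: x ahead of the robot, y to its left, z up, the work surface at z = 0. Lengths are in m, angles in rad, forces in N, time in s.
With the tool pointing down it reaches from about 0.35 to 0.975 m from the base axis. Payload 4.9 kg.
Tool frame: the origin (TCP) lies midway between the tips of the shut fingers; the grasp point (between the pads) lies 19 mm behind it; z points along the fingers, y is the direction in which the jaws open and shut (so a half turn about z gives the same grasp; the last joint's range is limited). The gripper opens to 85 mm and grips with 20 to 120 N. Pads are 22 mm wide; open, the fingers measure 114 mm over their backs; the gripper's body (76 mm by 85 mm) begins 54 mm behind the grasp point. The pads swing forward as they close: fully open they stand 13 mm farther back than shut.
Start: joints at [1.051, 0.053, 1.613, -0, 1.476, -0.119], TCP at [0.244, 0.575, 0.231] pointing down, gripper open.
Joint ranges: [-3.01, 3.01], [-1.01, 2.22], [0.06, 2.58], [-1.02, 4.17], [0.09, 2.62], [-3.14, 3.14]. Speed limits (rad/s): [2.57, 2.57, 3.14, 3.14, 3.14, 3.14].

### API

Orientations are given as a unit quaternion [w, x, y, z].
In Python, from plant import manip, cams gives the robot as it stands.
- The arm moves only by the tool jog_arm, never from a script. Its argument "targets" is a list of rows, each a list of 4 numbers: the shift along the tool's x, y, z in m, then the turn about the tool's z in degrees. A call has 1 to 5 rows; each row is the pose to reach, as a shift and turn from the pose commanded when the call began, along the tool's axes at that moment; what a row does not reach only later rows make up. A row lasts 1/12 s, in which the tool goes at most 41.7 mm and 7.16 degrees, less where a joint would pass 70% of its speed; a pose out of reach is approached as far as the arm can. A call with a gripper value outside its range is refused whole. "fingers" is the opening, from 0 (shut) to 1 (fully open), set as the call begins (left out, the last holds). The fingers move at their own pace and stop on an object; the grip force is fixed at half the most. Time passes only in rows, so rows that repeat a pose let the fingers close. It gives the time, the measured TCP pose, the force and the opening at its end, in the units of the state.
- manip.state(): the state, without advancing time (a new reading comes with each control period).
- cams.grab_frame(name): name is "scene" or "side" or "wrist"; returns the picture (400x640x3 uint8, red, green, blue); there is no depth.
- cams.get_calibration(name): a dict with "camera_matrix" (3x3 intrinsics, pixels), "cam_to_world" (4x4, takes a point from camera to world coordinates). Camera axes: x right, y up, looking along -z (the intrinsics and any distortion apply to the point x, -y, -z); pixel columns grow to the right and rows downward; lengths in m; the calibration is good to about 2 mm. The wrist camera is an equidistant fisheye: a pixel r from the principal point sees the ray r / f radians off the axis. A picture is of the moment at which its call begins: read the wrist's pose just before it. get_calibration takes no time and is no camera call; for the wrist camera it gives the pose at the moment of the call.
- manip.job_done(): hands the job in, once; it reports no verdict.
The state is a dict: "time": time; "joint_pos": joint angles; "joint_vel": joint speeds; "joint_efforts": joint torques, N m; "tool_pos": TCP position; "tool_rot": TCP orientation; "contact_force": force on the tool from outside, world axes, zero at the start; "ft_torque": the same for the moment, N m; "gripper_width": opening from 0.0 (shut) to 1.0 (fully open).
Only numpy, scipy, OpenCV 4.12 (cv2) and the standard library are available. Lean on these libraries where they do the work, as an engineer would, in place of code of your own. Each camera call takes 0.05 s, during which the arm holds its last target. There are 200 camera calls.

### The job

Open the jug of descaler: press its child-resistant cap down firmly against the spring until it comes up solid, keep it pressed while you turn it anticlockwise about a sixth of a turn, then ease off and lift the cap away, pressing no harder than it takes and never wrenching it. Set the cap down inside the small tray, lying flat with its open side underneath, without dropping it, and leave the bowl, mug and jar where they are.

Things in the scene. Friction and masses are not known exactly. Their poses are not given: they have to be found in the camera images.
- jug: White plastic jug, 80 x 110 mm, shoulders at 155 mm, fixed in a steel wire holder (base 110 x 140 mm) screwed to the counter. Origin: centre of the holder's underside, on the counter; z up, through neck and cap. The closed cap covers the neck from 178 to 216 mm above the origin; under the cap, down to 160 mm, there is free room for fingertips round a neck 37 mm wide.
- neck (a point): Point on the jug's axis at the closed cap's lower edge. A hidden spring resists: 10 N to start down, +0.5 N per mm. How far down the cap must go differs and cannot be seen: its lugs leave their notch 3.5 to 11.5 mm down, and 1.5 mm deeper it comes up solid (12.5 to 16.5 N of spring there). Press till solid; 18 to 22 N keeps it there. Over 38 N between cap and jug is forcing it.
- rim (a point): Top of the bayonet rim on the neck, hidden in the cap, 187 mm above the jug's origin. Held down, the cap turns anticlockwise seen from above; it is free of the rim from 48 deg of turn and meets a hard stop at about 78 deg (aim for 60 to 65; clockwise is blocked). Eased off there, it rises 4 mm on the spring, then lifts straight off, clear of the rim 10 mm above its closed height.
- cap: Round grey plastic cap with fine ribs, 48 mm diameter, 38 mm high, 28 to 56 g, open underneath (the upper 14 mm is solid); loose once unhooked. Origin: centre of its lower, open edge; z along its axis towards the top. Can be gripped across its diameter in any direction.
- cap_top (a point): Centre of the cap's top face, 38 mm above the cap's origin.
- tray: Shallow square aluminium tray standing loose on the counter, 130 x 130 mm outside, 14 mm high, walls 4 mm, floor 4 mm thick, 0.6 kg. Origin: centre of its underside, z up, sides along its x and y.
- bowl: White ceramic bowl, 140 mm across, 60 mm high; leave alone. Origin: centre of its underside.
- mug: Blue-patterned mug, 80 mm across, 90 mm high, handle on its +y side; leave alone. Origin: centre of its underside.
- jar: Glass jar with a steel lid, 76 mm across, 100 mm high; leave alone. Origin: centre of its underside.
Mind the look-alikes: they are no part of the job. What is meant by the cap is not purple, and is the smaller of those in its own colour.

How it is judged:
By the outcome, as a careful person would: the job done as asked, in the order asked, and still so for the second after the job is handed in, with the robot touching nothing.
It also fails if it takes over 70 s, if anything falls off the work surface, if the arm or the gripper's body presses on something with over 40 N, if the wrist force passes 120 N, or if a joint passes its speed limit or range.

## Working session

There is one attempt and no reset: what is moved stays moved. The work goes in short steps, Python scripts to look and compute and a tool call to move; the robot and the scene stay as the last step left them, time stands still between calls to the robot, and variables do not carry over. Pictures are saved under pics/ and viewed, about 8 in all and at most 12, crops included, and the job is handed in when it is done.

Besides the shell and the picture viewer there is one more tool, called after "Call:" by a JSON object that holds its "op" and its "data", one argument or row to a line. jog_arm: Moves the arm, as the interface text tells. Its arguments: {"type":"object","properties":{"targets":{"type":"array"},"fingers":{"type":"number"}},"required":["targets"]}

```bash
mkdir -p pics
cat > h.py <<'E'
import numpy as np, cv2
from plant import manip, cams
def grab(n,name):
    c=cams.get_calibration(n); im=cams.grab_frame(n); cv2.imwrite(f'pics/{name}.png',im[:,:,::-1])
    np.savez(f'pics/{name}.npz',K=c['camera_matrix'],T=c['cam_to_world'],wrist=n=='wrist',im=im); return im
def ray(name,u,v):
    d=np.load(f'pics/{name}.npz'); K=d['K'];T=d['T']
    x=(u-K[0,2])/K[0,0]; y=(v-K[1,2])/K[1,1]
    if d['wrist']:
        r=np.hypot(x,y); s=np.sin(r)/r if r>1e-9 else 1; p=np.array([x*s,-y*s,-np.cos(r)])
    else: p=np.array([x,-y,-1.])
    p=T[:3,:3]@p; return T[:3,3],p/np.linalg.norm(p)
def plane(name,u,v,z):
    o,d=ray(name,u,v); return o+d*(z-o[2])/d[2]
def tri(*obs):
    A=np.zeros((3,3));b=np.zeros(3);L=[ray(*q) for q in obs]
    for o,d in L:
        P=np.eye(3)-np.outer(d,d);A+=P;b+=P@o
    X=np.linalg.solve(A,b)
    return X,[round(1e3*np.linalg.norm(np.cross(X-o,d)),1) for o,d in L]
def proj(name,X):
    d=np.load(f'pics/{name}.npz');K=d['K'];T=d['T'];p=T[:3,:3].T@(np.array(X)-T[:3,3]);p=np.array([p[0],-p[1],-p[2]])
    if d['wrist']:
        r=np.hypot(p[0],p[1]);q=p[:2]/r*np.arctan2(r,p[2])
    else:q=p[:2]/p[2]
    return K[0,0]*q[0]+K[0,2],K[1,1]*q[1]+K[1,2]
E
python3 - <<'E'
from h import *
for n in ['scene','side','wrist']: grab(n,n+'0'); d=np.load(f'pics/{n}0.npz');print(n,d['K'].round(1).tolist(),d['T'].round(3).tolist())
s=manip.state();print({k:np.round(v,3) for k,v in s.items()})
a=cv2.imread('pics/scene0.png');b=cv2.imread('pics/side0.png')
E
```

```text
scene [[453.5, 0.0, 316.0], [0.0, 453.5, 197.2], [0.0, 0.0, 1.0]] [[-0.743, -0.539, 0.396, 1.117], [0.669, -0.592, 0.449, 0.604], [-0.007, 0.598, 0.801, 1.188], [0.0, 0.0, 0.0, 1.0]]
side [[390.5, 0.0, 323.1], [0.0, 390.5, 195.2], [0.0, 0.0, 1.0]] [[0.773, 0.422, -0.473, 0.084], [-0.634, 0.489, -0.599, -0.631], [-0.021, 0.763, 0.646, 0.837], [0.0, 0.0, 0.0, 1.0]]
wrist [[309.7, 0.0, 316.9], [0.0, 309.7, 199.3], [0.0, 0.0, 1.0]] [[0.391, -0.89, -0.236, 0.183], [0.921, 0.377, 0.102, 0.601], [-0.002, -0.257, 0.966, 0.373], [0.0, 0.0, 0.0, 1.0]]
{'time': np.float64(0.15), 'joint_pos': array([ 1.051,  0.053,  1.614,  0.   ,  1.476, -0.119]), 'joint_vel': array([-0.   , -0.002, -0.007,  0.   , -0.001,  0.   ]), 'joint_efforts': array([ 1.0000e-03, -3.9423e+01, -3.7072e+01, -0.0000e+00,  5.0000e-03,
       -0.0000e+00]), 'tool_pos': array([0.244, 0.575, 0.23 ]), 'tool_rot': array([-0.   ,  0.199,  0.98 , -0.001]), 'contact_force': array([-0.175, -0.228, -0.14 ]), 'ft_torque': array([ 0.037, -0.021,  0.025]), 'gripper_width': np.float64(0.999)}
```

View pics/scene0.png

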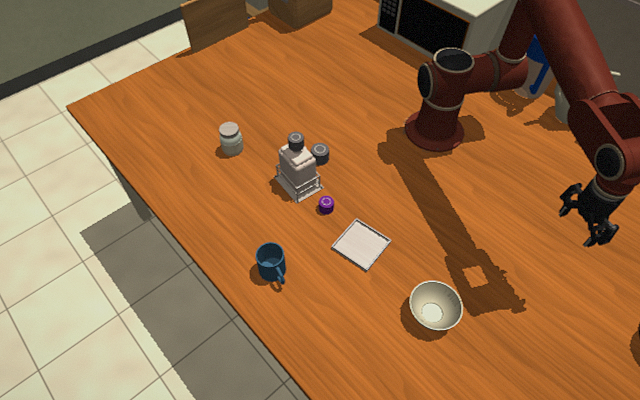

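View pics/side0.png

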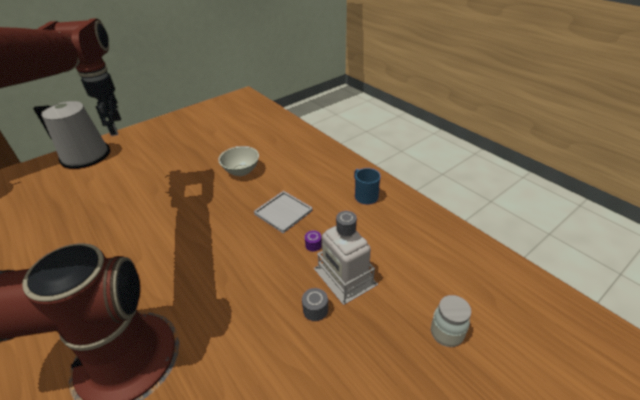

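The scene view shows three cap-like things: a grey cap on the jug at scene (296,140) / side (346,221), a loose and apparently larger grey cap at scene (320,153) / side (315,303), and a small purple cap at scene (326,205) / side (313,240). By the description I want the one on the jug, and a close crop will confirm it. The tray is at scene (361,244) / side (283,211).

Run:
```python
import cv2,numpy as np
a=cv2.imread('pics/scene0.png')[120:220,260:340];b=cv2.imread('pics/side0.png')[195:325,285:389]
o=np.hstack([cv2.resize(a,(400,500),interpolation=2),cv2.resize(b,(400,500),interpolation=2)])
cv2.imwrite('pics/crop1.png',o)
from h import *
# tray by mask: bright & unsaturated contour
for n,(u0,v0,u1,v1) in {'scene0':(325,212,398,276),'side0':(248,188,318,234)}.items():
    im=cv2.imread(f'pics/{n}.png');h=cv2.cvtColor(im,cv2.COLOR_BGR2HSV)
    m=((h[...,1]<70)&(h[...,2]>90)).astype(np.uint8);mm=np.zeros_like(m);mm[v0:v1,u0:u1]=m[v0:v1,u0:u1]
    c=max(cv2.findContours(mm,0,2)[0],key=cv2.contourArea)
    q=cv2.boxPoints(cv2.minAreaRect(c)); ap=cv2.approxPolyDP(c,5,True)[:,0]
    P=np.array([plane(n,*p,.014) for p in ap]);print(n,ap.tolist(),P.round(3).tolist())
    C=np.array([plane(n,*p,.014)[:2] for p in c[:,0]],np.float32)*1000
    print(cv2.minAreaRect(C))
```

```text
scene0 [[356, 218], [332, 246], [367, 269], [390, 239]] [[0.498, 0.091, 0.014], [0.623, 0.115, 0.014], [0.6, 0.238, 0.014], [0.476, 0.215, 0.014]]
((550.155029296875, 165.26107788085938), (130.22845458984375, 131.09474182128906), 9.352718353271484)
side0 [[285, 192], [254, 211], [282, 232], [311, 210]] [[0.602, 0.228, 0.014], [0.475, 0.215, 0.014], [0.489, 0.082, 0.014], [0.613, 0.102, 0.014]]
((545.643798828125, 159.12606811523438), (137.4580535888672, 137.80014038085938), 9.639619827270508)
```

View pics/crop1.png

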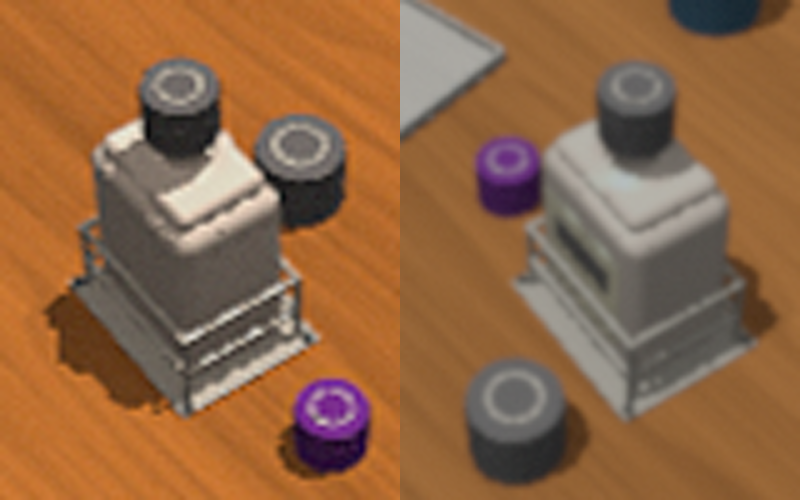

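The crop confirms it. The grey cap on the jug (scene about (295.5,137), side about (345.7,217.5)) is clearly smaller than the loose grey one, so it's my target. Next I triangulate it and the tray.

Run:
```python
from h import *
r=lambda X:(X[0].round(4).tolist(),X[1])
T=tri(('scene0',295.4,137.),('side0',345.7,217.5));print('captop',r(T))
print('tray',[r(tri(('scene0',*a),('side0',*b))) for a,b in [((356,218),(282,232)),((332,246),(311,210)),((367,269),(285,192)),((390,239),(254,211))]])
print('loose',r(tri(('scene0',320,149.5),('side0',315,297))))
print('bowl',plane('scene0',436,305,.06),'mug',plane('scene0',270,250,.09))
# jug holder base corners
for n,L in {'scene0':[(297,202),(324,187),(276,177)],'side0':[(344.5,302.5),(376,284),(315,268)]}.items():
    print(n,[plane(n,*p,.003).round(3).tolist() for p in L])
```

```text
captop ([0.5301, -0.1485, 0.2137], [np.float64(0.5), np.float64(0.5)])
tray [([0.4933, 0.0884, 0.0063], [np.float64(0.8), np.float64(0.8)]), ([0.6189, 0.1106, 0.0047], [np.float64(0.1), np.float64(0.1)]), ([0.6019, 0.235, 0.01], [np.float64(3.8), np.float64(3.8)]), ([0.4753, 0.2148, 0.0136], [np.float64(0.9), np.float64(0.9)])]
loose ([0.4078, -0.1765, 0.0474], [np.float64(1.2), np.float64(1.2)])
bowl [0.56235769 0.4485192  0.06      ] mug [0.79118614 0.03962306 0.09      ]
scene0 [[0.589, -0.086, 0.003], [0.483, -0.073, 0.003], [0.574, -0.213, 0.003]]
side0 [[0.473, -0.212, 0.003], [0.573, -0.223, 0.003], [0.485, -0.079, 0.003]]
```

Call:
{"op": "jog_arm", "data": {
  "targets": [
    [-0.027, -0.027, -0.012, 0],
    [-0.054, -0.054, -0.024, 0],
    [-0.081, -0.081, -0.036, 0],
    [-0.108, -0.108, -0.048, 0],
    [-0.135, -0.135, -0.05, 0]
  ]
}}

```text
time: 0.57
tool_pos: [0.3162, 0.3975, 0.2836]
tool_rot: [0.001, 0.199, 0.98, 0.001]
contact_force: [1.2, -0.3, 0.6]
gripper_width: 1.0
```

Call:
{"op": "jog_arm", "data": {
  "targets": [
    [-0.028, -0.028, 0, 0],
    [-0.056, -0.056, 0, 0],
    [-0.084, -0.084, 0, 0],
    [-0.112, -0.112, 0, 0],
    [-0.14, -0.14, 0, 0]
  ]
}}

```text
time: 0.98
tool_pos: [0.3898, 0.2132, 0.2811]
tool_rot: [0.0, 0.199, 0.98, 0.0]
contact_force: [0.1, 0.2, 0.5]
gripper_width: 0.998
```

Call:
{"op": "jog_arm", "data": {
  "targets": [
    [-0.028, -0.028, 0, 0],
    [-0.056, -0.056, 0, 0],
    [-0.084, -0.084, 0, 0],
    [-0.112, -0.112, 0, 0],
    [-0.14, -0.14, 0, 0]
  ]
}}

```text
time: 1.4
tool_pos: [0.4642, 0.0295, 0.2812]
tool_rot: [0.0, 0.199, 0.98, 0.0]
contact_force: [0.3, -0.2, 0.1]
gripper_width: 0.997
```

Call:
{"op": "jog_arm", "data": {
  "targets": [
    [-0.028, -0.028, 0, 0],
    [-0.05, -0.05, 0, 0],
    [-0.07, -0.08, 0, 0],
    [-0.07, -0.08, 0, 0]
  ]
}}

```text
time: 1.73
tool_pos: [0.4977, -0.0745, 0.2806]
tool_rot: [-0.0, 0.202, 0.979, -0.001]
contact_force: [0.7, -0.3, -0.5]
gripper_width: 0.999
```

Run:
```python
from h import *
s=manip.state();print({k:np.round(v,3).tolist() for k,v in s.items()})
grab('wrist','w1');T=[.5301,-.1485,.2137];print(proj('w1',T))
```

```text
{'time': 1.733, 'joint_pos': [-0.295, -0.268, 1.828, -0.002, 1.582, -1.459], 'joint_vel': [0.076, -0.034, 0.028, 0.063, 0.038, 0.072], 'joint_efforts': [-1.153, -25.546, -38.341, -0.208, -0.164, -0.396], 'tool_pos': [0.498, -0.074, 0.281], 'tool_rot': [-0.0, 0.202, 0.979, -0.001], 'contact_force': [0.654, -0.276, -0.527], 'ft_torque': [0.019, -0.019, -0.011], 'gripper_width': 0.999}
(np.float64(247.92628818174725), np.float64(283.3712325975051))
```

View pics/w1.png

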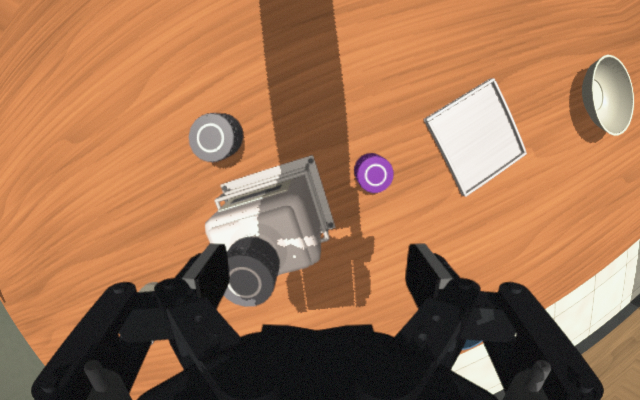

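The wrist view shows the jug cap's ring at about (246,282), and the earlier estimate projects to (248,283), so they agree. The tray is at (475,138), with the look-alikes at (210,138) and (375,174). I'll centre above the cap.

Call:
{"op": "jog_arm", "data": {
  "targets": [
    [-0.025, -0.023, 0, 0],
    [-0.05, -0.046, 0, 0],
    [-0.059, -0.055, 0, 0],
    [-0.059, -0.055, 0, 0],
    [-0.059, -0.055, 0, 0]
  ]
}}

```text
time: 2.2
tool_pos: [0.5299, -0.1423, 0.2809]
tool_rot: [-0.001, 0.199, 0.98, 0.001]
contact_force: [1.2, 0.6, -0.3]
gripper_width: 1.003
```

Call:
{"op": "jog_arm", "data": {
  "targets": [
    [0, 0, 0, 0],
    [0, 0, 0, 0]
  ]
}}

```text
time: 2.37
tool_pos: [0.5299, -0.1418, 0.2814]
tool_rot: [-0.0, 0.198, 0.98, 0.0]
contact_force: [-0.7, 0.2, -0.6]
gripper_width: 0.997
```

Run:
```python
from h import *
s=manip.state();print({k:np.round(v,4).tolist() for k,v in s.items()})
im=grab('wrist','w2');T=[.5301,-.1485,.2137];u,v=proj('w2',T);print(u,v)
u,v=int(u),int(v);c=cv2.resize(im[v-60:v+60,u-80:u+80,::-1],(800,600),interpolation=2);cv2.imwrite('pics/w2c.png',c)
```

```text
{'time': 2.3667, 'joint_pos': [-0.3973, -0.1554, 1.7306, 0.0003, 1.5665, -1.5689], 'joint_vel': [-0.0027, 0.0003, -0.0011, -0.0023, -0.0021, -0.0031], 'joint_efforts': [-0.2458, -30.6568, -37.7443, -0.0062, -0.0036, 0.0036], 'tool_pos': [0.5299, -0.1418, 0.2814], 'tool_rot': [-0.0, 0.1982, 0.9802, 0.0002], 'contact_force': [-0.683, 0.2187, -0.6127], 'ft_torque': [-0.0098, 0.0305, 0.0129], 'gripper_width': 0.9966}
308.70949570074316 216.12968938356775
```

View pics/w2c.png

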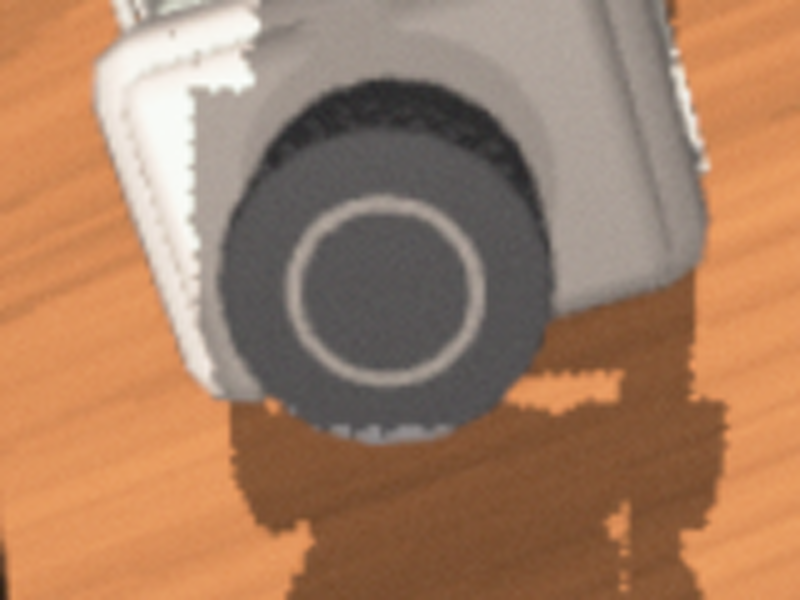

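The crop shows the cap top squarely, with its ring centre at crop (386,290), i.e. full image about (304.8,213.6). That's roughly 4 px from the prediction, so I'll refine.

Run:
```python
from h import *
# ring centres by bright-on-dark mask near approx centre
def ring(n,u,v,R):
    im=np.load(f'pics/{n}.npz')['im'];p=im[int(v)-R:int(v)+R+1,int(u)-R:int(u)+R+1]
    g=cv2.cvtColor(p,cv2.COLOR_RGB2GRAY); yy,xx=np.nonzero(g>g.min()*.5+ .5*np.percentile(g,98)-5)
    (cx,cy),ax,_=cv2.fitEllipse(np.c_[xx,yy].astype(np.float32));print(n,len(xx),ax);return cx+int(u)-R,cy+int(v)-R
a=ring('w2',304.8,213.6,22);b=ring('w1',246,282,18);print(a,b)
for obs in [[('w1',*b),('w2',*a)],[('scene0',295.4,137.),('side0',345.7,217.5),('w2',*a)],[('scene0',295.4,137.),('side0',345.7,217.5),('w2',*a),('w1',*b)]]:
    X,e=tri(*obs);print(X.round(4),e)
X=plane('w2',*a,.216);print('plane',X.round(4))
s=manip.state();w,x,y,z=s['tool_rot']
from scipy.spatial.transform import Rotation as R
M=R.from_quat([x,y,z,w]).as_matrix();print(M.T@(X-s['tool_pos']))
# tray in w1: 
im=np.load('pics/w1.npz')['im'];h=cv2.cvtColor(im,cv2.COLOR_RGB2HSV);m=((h[...,1]<60)&(h[...,2]>120)).astype(np.uint8);m[:,:410]=0;m[:,550:]=0;m[210:]=0
c=max(cv2.findContours(m,0,2)[0],key=cv2.contourArea)
print(cv2.minAreaRect(np.array([plane('w1',*p,.014)[:2]*1000 for p in c[:,0]],np.float32)))
```

```text
w2 385 (35.46349334716797, 37.216373443603516)
w1 396 (32.06429672241211, 32.97700500488281)
(304.61283111572266, 213.79563903808594) (243.05992317199707, 283.57954025268555)
[ 0.5259 -0.1494  0.2199] [np.float64(0.3), np.float64(0.3)]
[ 0.5289 -0.1496  0.2135] [np.float64(1.3), np.float64(1.3), np.float64(1.7)]
[ 0.5286 -0.1503  0.2141] [np.float64(2.0), np.float64(1.4), np.float64(1.3), np.float64(1.7)]
plane [ 0.5267 -0.1501  0.216 ]
[-0.00025511 -0.00886558  0.06547603]
((544.1724853515625, 161.52557373046875), (131.3883056640625, 132.94241333007812), 9.461483001708984)
```

Cap at about (0.527, -0.150), top 0.214–0.220 by two methods, consistent with 0.216. I'll descend around it.

Call:
{"op": "jog_arm", "data": {
  "targets": [
    [0, -0.0085, 0.01, 0],
    [0, -0.0085, 0.04, 0],
    [0, -0.0085, 0.07, 0],
    [0, -0.0085, 0.09, 0],
    [0, -0.0085, 0.101, 0]
  ]
}}

```text
time: 2.83
tool_pos: [0.5245, -0.1502, 0.176]
tool_rot: [-0.003, 0.199, 0.98, 0.001]
contact_force: [0.0, 0.2, -0.7]
gripper_width: 0.999
```

Call:
{"op": "jog_arm", "data": {
  "targets": [
    [0, 0, 0, 0],
    [0, 0, 0, 0],
    [0, 0, 0, 0]
  ]
}}

```text
time: 3.08
tool_pos: [0.5277, -0.1515, 0.1821]
tool_rot: [0.001, 0.199, 0.98, -0.0]
contact_force: [-0.7, -0.2, 0.1]
gripper_width: 0.994
```

Call:
{"op": "jog_arm", "data": {
  "targets": [
    [0, 0, 0, 0],
    [0, 0, 0, 0],
    [0, 0, 0, 0],
    [0, 0, 0, 0]
  ],
  "fingers": 0.62
}}

```text
time: 3.42
tool_pos: [0.5272, -0.1512, 0.1811]
tool_rot: [0.001, 0.199, 0.98, -0.0]
contact_force: [-0.4, -0.6, -0.4]
gripper_width: 0.617
```

Run:
```python
from h import *
im=grab('wrist','w3');cv2.imwrite('pics/w3c.png',cv2.resize(im[100:340,150:470,::-1],(800,600)))
```

```text
(no output)
```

View pics/w3c.png

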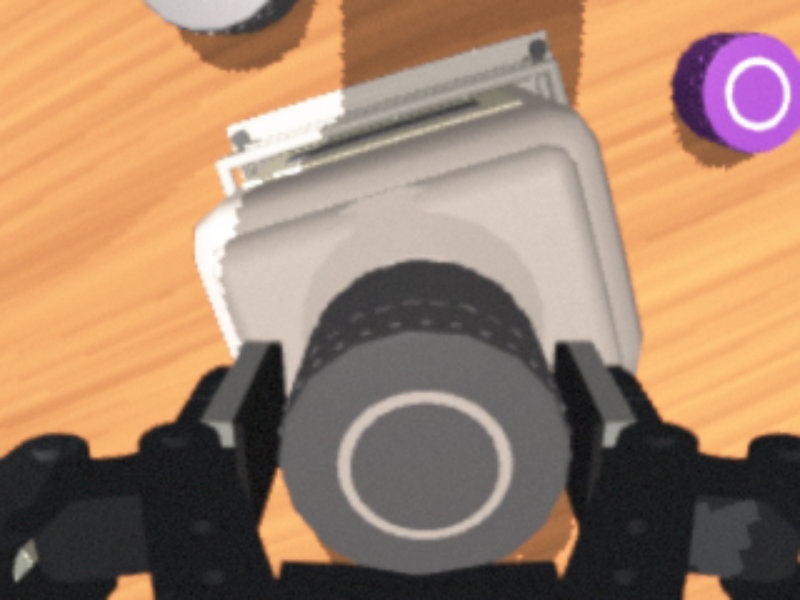

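The jaws straddle the cap almost symmetrically: pads at crop x 283 and 555, midpoint 419, against cap centre 425. I'll check the tool-x centring numerically.

Run:
```python
from h import *
X=plane('w3',319.8,285.4,.216)
s=manip.state();w,x,y,z=s['tool_rot']
from scipy.spatial.transform import Rotation as R
M=R.from_quat([x,y,z,w]).as_matrix();print(X.round(4),(M.T@(X-s['tool_pos'])).round(4))
```

```text
[ 0.5265 -0.1499  0.216 ] [ 0.001   0.0009 -0.0351]
```

Call:
{"op": "jog_arm", "data": {
  "targets": [
    [0.001, 0.001, 0, 0],
    [0.001, 0.001, 0, 0],
    [0.001, 0.001, 0, 0],
    [0.001, 0.001, 0, 0],
    [0.001, 0.001, 0, 0]
  ],
  "fingers": 0.0
}}

```text
time: 3.88
tool_pos: [0.527, -0.1502, 0.1811]
tool_rot: [0.001, 0.199, 0.98, -0.0]
contact_force: [2.0, -3.2, 2.9]
gripper_width: 0.55
```

Call:
{"op": "jog_arm", "data": {
  "targets": [
    [0, 0, 0, 0],
    [0, 0, 0, 0],
    [0, 0, 0, 0]
  ]
}}

```text
time: 4.13
tool_pos: [0.5269, -0.1502, 0.1811]
tool_rot: [0.001, 0.199, 0.98, -0.0]
contact_force: [4.1, -4.0, 3.5]
gripper_width: 0.547
```

Call:
{"op": "jog_arm", "data": {
  "targets": [
    [0, 0, 0.001, 0],
    [0, 0, 0.002, 0],
    [0, 0, 0.003, 0],
    [0, 0, 0.003, 0]
  ]
}}

```text
time: 4.47
tool_pos: [0.527, -0.1503, 0.1793]
tool_rot: [0.001, 0.199, 0.98, -0.001]
contact_force: [-0.5, -2.9, 10.7]
gripper_width: 0.55
```

Call:
{"op": "jog_arm", "data": {
  "targets": [
    [0, 0, 0.001, 0],
    [0, 0, 0.001, 0],
    [0, 0, 0.001, 0]
  ]
}}

```text
time: 4.72
tool_pos: [0.527, -0.1503, 0.1786]
tool_rot: [0.001, 0.199, 0.98, -0.001]
contact_force: [0.2, -2.5, 11.0]
gripper_width: 0.547
```

Call:
{"op": "jog_arm", "data": {
  "targets": [
    [0, 0, 0.001, 0],
    [0, 0, 0.002, 0],
    [0, 0, 0.002, 0],
    [0, 0, 0.002, 0]
  ]
}}

```text
time: 5.05
tool_pos: [0.527, -0.1503, 0.1769]
tool_rot: [0.001, 0.199, 0.98, -0.001]
contact_force: [-0.8, -2.1, 11.8]
gripper_width: 0.548
```

Call:
{"op": "jog_arm", "data": {
  "targets": [
    [0, 0, 0.001, 0],
    [0, 0, 0.001, 0],
    [0, 0, 0.001, 0]
  ]
}}

```text
time: 5.3
tool_pos: [0.527, -0.1503, 0.176]
tool_rot: [0.001, 0.199, 0.98, -0.001]
contact_force: [-1.7, -2.8, 12.0]
gripper_width: 0.544
```

Call:
{"op": "jog_arm", "data": {
  "targets": [
    [0, 0, 0.001, 0],
    [0, 0, 0.001, 0],
    [0, 0, 0.001, 0]
  ]
}}

```text
time: 5.55
tool_pos: [0.527, -0.1503, 0.1751]
tool_rot: [0.001, 0.199, 0.98, -0.001]
contact_force: [-1.3, -1.3, 12.4]
gripper_width: 0.548
```

Call:
{"op": "jog_arm", "data": {
  "targets": [
    [0, 0, 0.001, 0],
    [0, 0, 0.001, 0],
    [0, 0, 0.001, 0]
  ]
}}

```text
time: 5.8
tool_pos: [0.527, -0.1503, 0.1742]
tool_rot: [0.001, 0.199, 0.98, -0.001]
contact_force: [-1.4, -1.7, 13.1]
gripper_width: 0.55
```

Call:
{"op": "jog_arm", "data": {
  "targets": [
    [0, 0, 0.001, 0],
    [0, 0, 0.001, 0],
    [0, 0, 0.001, 0]
  ]
}}

```text
time: 6.05
tool_pos: [0.527, -0.1503, 0.1733]
tool_rot: [0.001, 0.199, 0.98, -0.001]
contact_force: [-1.5, -1.8, 13.7]
gripper_width: 0.546
```

Call:
{"op": "jog_arm", "data": {
  "targets": [
    [0, 0, 0.001, 0],
    [0, 0, 0.001, 0],
    [0, 0, 0.001, 0]
  ]
}}

```text
time: 6.3
tool_pos: [0.527, -0.1503, 0.1724]
tool_rot: [0.001, 0.199, 0.98, -0.001]
contact_force: [-1.7, -2.3, 14.3]
gripper_width: 0.548
```

Call:
{"op": "jog_arm", "data": {
  "targets": [
    [0, 0, 0.001, 0],
    [0, 0, 0.001, 0],
    [0, 0, 0.001, 0]
  ]
}}

```text
time: 6.55
tool_pos: [0.527, -0.1503, 0.1715]
tool_rot: [0.001, 0.199, 0.98, -0.001]
contact_force: [-2.8, -2.5, 14.5]
gripper_width: 0.546
```

Call:
{"op": "jog_arm", "data": {
  "targets": [
    [0, 0, 0.001, 0],
    [0, 0, 0.001, 0],
    [0, 0, 0.001, 0]
  ]
}}

```text
time: 6.8
tool_pos: [0.527, -0.1503, 0.1706]
tool_rot: [0.001, 0.199, 0.98, -0.001]
contact_force: [-2.3, -1.5, 15.0]
gripper_width: 0.547
```

Call:
{"op": "jog_arm", "data": {
  "targets": [
    [0, 0, 0.001, 0],
    [0, 0, 0.001, 0],
    [0, 0, 0.001, 0]
  ]
}}

```text
time: 7.05
tool_pos: [0.527, -0.1503, 0.17]
tool_rot: [0.001, 0.199, 0.98, -0.001]
contact_force: [-3.5, -1.1, 16.3]
gripper_width: 0.548
```

Call:
{"op": "jog_arm", "data": {
  "targets": [
    [0, 0, 0.001, 0],
    [0, 0, 0.001, 0],
    [0, 0, 0.001, 0]
  ]
}}

```text
time: 7.3
tool_pos: [0.527, -0.1503, 0.1699]
tool_rot: [0.001, 0.199, 0.98, -0.001]
contact_force: [-6.9, -1.0, 19.7]
gripper_width: 0.546
```

Call:
{"op": "jog_arm", "data": {
  "targets": [
    [0, 0, 0.0005, 0],
    [0, 0, 0.0005, 0],
    [0, 0, 0.0005, 0]
  ]
}}

```text
time: 7.55
tool_pos: [0.5271, -0.1503, 0.17]
tool_rot: [0.001, 0.199, 0.98, -0.001]
contact_force: [-7.6, -0.2, 22.5]
gripper_width: 0.545
```

It came up solid at z 0.170, with 22 N at about 11 mm down. Now I turn anticlockwise (negative about tool z), watching the force.

Call:
{"op": "jog_arm", "data": {
  "targets": [
    [0.0003, 0, -0.0002, -2],
    [0.0003, 0, -0.0002, -4],
    [0.0003, 0, -0.0002, -7],
    [0.0003, 0, -0.0002, -10]
  ]
}}

```text
time: 7.88
tool_pos: [0.5281, -0.1501, 0.17]
tool_rot: [0.003, 0.112, 0.994, -0.0]
contact_force: [-0.6, 1.0, 18.3]
gripper_width: 0.548
```

Call:
{"op": "jog_arm", "data": {
  "targets": [
    [0, 0, 0, -3],
    [0, 0, 0, -6],
    [0, 0, 0, -9],
    [0, 0, 0, -10]
  ]
}}

```text
time: 8.22
tool_pos: [0.5284, -0.1499, 0.17]
tool_rot: [0.003, 0.025, 1.0, -0.001]
contact_force: [-0.5, 0.7, 17.5]
gripper_width: 0.548
```

Run:
```python
from h import *
s=manip.state();print(s['contact_force'].round(1) if hasattr(s['contact_force'],'round') else s['contact_force'],np.round(s['ft_torque'],2),np.round(s['joint_pos'],3))
```

```text
[-0.5  0.7 17.5] [ 0.14 -0.02 -0.06] [-4.130e-01 -8.700e-02  1.855e+00  1.000e-03  1.367e+00 -1.934e+00]
```

Call:
{"op": "jog_arm", "data": {
  "targets": [
    [0, 0, 0.0003, -3],
    [0, 0, 0.0003, -6],
    [0, 0, 0.0003, -9],
    [0, 0, 0.0003, -12],
    [0, 0, 0.0003, -15]
  ]
}}

```text
time: 8.63
tool_pos: [0.5286, -0.1497, 0.17]
tool_rot: [0.003, -0.106, 0.994, -0.001]
contact_force: [1.2, 1.7, 18.9]
gripper_width: 0.544
```

Call:
{"op": "jog_arm", "data": {
  "targets": [
    [0, 0, 0, -3],
    [0, 0, 0, -6],
    [0, 0, 0, -9],
    [0, 0, 0, -12],
    [0, 0, 0, -15]
  ]
}}

```text
time: 9.05
tool_pos: [0.5285, -0.1496, 0.17]
tool_rot: [0.003, -0.235, 0.972, -0.001]
contact_force: [-0.5, 0.9, 18.8]
gripper_width: 0.548
```

Call:
{"op": "jog_arm", "data": {
  "targets": [
    [0, 0, 0, -3],
    [0, 0, 0, -6],
    [0, 0, 0, -9],
    [0, 0, 0, -12],
    [0, 0, 0, -12]
  ]
}}

```text
time: 9.47
tool_pos: [0.5285, -0.1496, 0.17]
tool_rot: [0.003, -0.335, 0.942, -0.001]
contact_force: [-0.4, 1.3, 18.8]
gripper_width: 0.549
```

Call:
{"op": "jog_arm", "data": {
  "targets": [
    [0, 0, 0, 0],
    [0, 0, 0, 0]
  ]
}}

```text
time: 9.63
tool_pos: [0.5285, -0.1496, 0.17]
tool_rot: [0.003, -0.334, 0.942, -0.001]
contact_force: [-0.5, 1.2, 18.6]
gripper_width: 0.55
```

Run:
```python
from h import *
s=manip.state();q=s['tool_rot'];print(np.round(s['contact_force'],1),np.round(s['ft_torque'],2),np.round(s['joint_pos'],3),np.degrees(2*np.arctan2(q[1],q[2])))
```

```text
[-0.5  1.2 18.6] [0.29 0.06 0.08] [-4.120e-01 -8.700e-02  1.855e+00  2.000e-03  1.367e+00 -2.665e+00] -39.06177094925085
```

Turned 62° with low torque. Easing off and lifting straight up.

Call:
{"op": "jog_arm", "data": {
  "targets": [
    [0, 0, -0.001, 0],
    [0, 0, -0.002, 0],
    [0, 0, -0.003, 0],
    [0, 0, -0.004, 0],
    [0, 0, -0.005, 0]
  ]
}}

```text
time: 10.05
tool_pos: [0.5285, -0.1496, 0.1737]
tool_rot: [0.003, -0.334, 0.942, -0.001]
contact_force: [4.1, -0.1, 13.1]
gripper_width: 0.547
```

Call:
{"op": "jog_arm", "data": {
  "targets": [
    [0, 0, -0.002, 0],
    [0, 0, -0.004, 0],
    [0, 0, -0.006, 0],
    [0, 0, -0.008, 0],
    [0, 0, -0.01, 0]
  ]
}}

```text
time: 10.47
tool_pos: [0.5284, -0.1495, 0.1827]
tool_rot: [0.003, -0.334, 0.942, -0.001]
contact_force: [5.6, -0.3, 9.0]
gripper_width: 0.549
```

Call:
{"op": "jog_arm", "data": {
  "targets": [
    [0, 0, -0.002, 0],
    [0, 0, -0.004, 0],
    [0, 0, -0.006, 0],
    [0, 0, -0.008, 0],
    [0, 0, -0.01, 0]
  ]
}}

```text
time: 10.88
tool_pos: [0.5255, -0.1492, 0.1876]
tool_rot: [-0.0, -0.334, 0.943, 0.001]
contact_force: [5.8, -2.7, -5.1]
gripper_width: 0.548
```

Call:
{"op": "jog_arm", "data": {
  "targets": [
    [0, 0, -0.004, 0],
    [0, 0, -0.01, 0],
    [0, 0, -0.02, 0],
    [0, 0, -0.03, 0],
    [0, 0, -0.04, 0]
  ]
}}

```text
time: 11.3
tool_pos: [0.5257, -0.1494, 0.2306]
tool_rot: [-0.0, -0.334, 0.943, 0.0]
contact_force: [0.5, -0.8, -0.6]
gripper_width: 0.55
```

Call:
{"op": "jog_arm", "data": {
  "targets": [
    [0, 0, -0.015, 0],
    [0, 0, -0.03, 0],
    [0, 0, -0.04, 0],
    [0, 0, -0.04, 0],
    [0, 0, -0.04, 0]
  ]
}}

```text
time: 11.72
tool_pos: [0.5263, -0.1497, 0.2707]
tool_rot: [0.001, -0.334, 0.943, -0.001]
contact_force: [0.5, -0.5, -1.0]
gripper_width: 0.545
```

Run:
```python
from h import *
a=grab('scene','scene1')[70:220,220:380,::-1]; b=grab('side','side1')[120:320,260:440,::-1]
w=grab('wrist','w4')
cv2.imwrite('pics/crop2.png',np.hstack([cv2.resize(a,(400,375)),cv2.resize(b,(360,375))]))
s=manip.state();print({k:np.round(s[k],3).tolist() for k in ['tool_pos','tool_rot','joint_pos','contact_force']})
```

```text
{'tool_pos': [0.525, -0.149, 0.268], 'tool_rot': [-0.001, -0.334, 0.943, 0.001], 'joint_pos': [-0.413, -0.154, 1.751, 0.0, 1.547, -2.665], 'contact_force': [0.345, -0.286, -1.06]}
```

View pics/crop2.png

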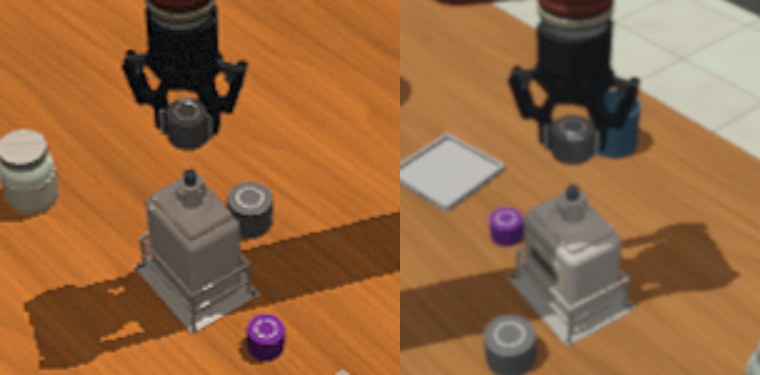

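Cap is off and upright in the jaws; the bare neck shows at crop (190,185) left and (572,200) right. I'll check the cap's height in the grip, and carry it over to the tray.

Run:
```python
from h import *
X,e=tri(('scene1',294.4,112.8),('side1',346.5,187.7));print(X.round(4),e)
```

```text
[ 0.5269 -0.1515  0.3061] [np.float64(0.2), np.float64(0.2)]
```

Call:
{"op": "jog_arm", "data": {
  "targets": [
    [-0.02, 0.021, 0, 0],
    [-0.045, 0.048, 0, 0],
    [-0.07, 0.075, 0, 0],
    [-0.095, 0.102, 0, 0],
    [-0.12, 0.128, 0, 0]
  ]
}}

```text
time: 12.28
tool_pos: [0.5379, 0.027, 0.2685]
tool_rot: [-0.001, -0.334, 0.943, 0.0]
contact_force: [0.5, 0.1, -0.5]
gripper_width: 0.551
```

Call:
{"op": "jog_arm", "data": {
  "targets": [
    [-0.025, 0.027, 0, 0],
    [-0.05, 0.053, 0, 0],
    [-0.075, 0.08, 0, 0],
    [-0.093, 0.1, 0, 0],
    [-0.093, 0.1, 0, 0]
  ]
}}

```text
time: 12.7
tool_pos: [0.5469, 0.1659, 0.2682]
tool_rot: [-0.001, -0.337, 0.942, 0.001]
contact_force: [-0.2, -0.5, 0.7]
gripper_width: 0.55
```

Call:
{"op": "jog_arm", "data": {
  "targets": [
    [0, 0, 0.02, 0],
    [0, 0, 0.05, 0],
    [0, 0, 0.08, 0],
    [0, 0, 0.11, 0],
    [0, 0, 0.14, 0]
  ]
}}

```text
time: 13.12
tool_pos: [0.5471, 0.1609, 0.1275]
tool_rot: [-0.001, -0.334, 0.943, -0.0]
contact_force: [0.1, 0.4, -0.7]
gripper_width: 0.548
```

Call:
{"op": "jog_arm", "data": {
  "targets": [
    [0, 0, 0.02, 0],
    [0, 0, 0.04, 0],
    [0, 0, 0.05, 0],
    [0, 0, 0.05, 0],
    [0, 0, 0.05, 0]
  ]
}}

```text
time: 13.53
tool_pos: [0.5476, 0.1612, 0.0793]
tool_rot: [-0.001, -0.334, 0.943, 0.0]
contact_force: [0.4, 0.6, 0.6]
gripper_width: 0.548
```

Run:
```python
from h import *
a=grab('scene','scene2')[170:290,300:430,::-1]; b=grab('side','side2')[130:250,220:350,::-1]
cv2.imwrite('pics/crop3.png',np.hstack([cv2.resize(a,(400,369)),cv2.resize(b,(400,369))]))
s=manip.state();print({k:np.round(s[k],4).tolist() for k in ['time','tool_pos','tool_rot','joint_pos','contact_force']})
```

```text
{'time': 13.6333, 'tool_pos': [0.549, 0.1616, 0.0814], 'tool_rot': [0.0013, -0.334, 0.9426, -0.0003], 'joint_pos': [0.1563, 0.0672, 1.8601, -0.0001, 1.2116, -2.0956], 'contact_force': [1.2885, -0.3373, -0.7467]}
```

View pics/crop3.png

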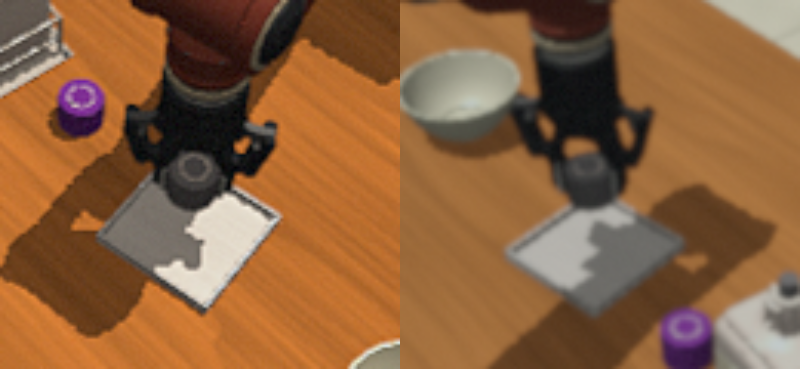

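Cap held upright above the tray. Lowering, slowly at the end.

Call:
{"op": "jog_arm", "data": {
  "targets": [
    [0, 0, 0.015, 0],
    [0, 0, 0.03, 0],
    [0, 0, 0.045, 0],
    [0, 0, 0.055, 0],
    [0, 0, 0.06, 0]
  ]
}}

```text
time: 14.05
tool_pos: [0.5479, 0.1616, 0.0195]
tool_rot: [-0.0, -0.334, 0.943, -0.0]
contact_force: [-0.1, -0.2, -0.9]
gripper_width: 0.545
```

Call:
{"op": "jog_arm", "data": {
  "targets": [
    [0, 0, 0.002, 0],
    [0, 0, 0.005, 0],
    [0, 0, 0.007, 0],
    [0, 0, 0.007, 0]
  ]
}}

```text
time: 14.38
tool_pos: [0.5482, 0.1617, 0.0131]
tool_rot: [0.0, -0.334, 0.943, -0.0]
contact_force: [-0.9, -0.6, 0.4]
gripper_width: 0.548
```

Call:
{"op": "jog_arm", "data": {
  "targets": [
    [0, 0, 0.001, 0],
    [0, 0, 0.002, 0],
    [0, 0, 0.002, 0]
  ]
}}

```text
time: 14.63
tool_pos: [0.5479, 0.1617, 0.0108]
tool_rot: [0.0, -0.334, 0.943, -0.0]
contact_force: [-0.6, 0.4, -0.4]
gripper_width: 0.549
```

Call:
{"op": "jog_arm", "data": {
  "targets": [
    [0, 0, 0.001, 0],
    [0, 0, 0.002, 0],
    [0, 0, 0.002, 0]
  ]
}}

```text
time: 14.88
tool_pos: [0.5477, 0.1616, 0.0085]
tool_rot: [-0.0, -0.334, 0.943, 0.0]
contact_force: [-0.2, 0.2, 0.1]
gripper_width: 0.546
```

Call:
{"op": "jog_arm", "data": {
  "targets": [
    [0, 0, 0.001, 0],
    [0, 0, 0.001, 0],
    [0, 0, 0.001, 0]
  ]
}}

```text
time: 15.13
tool_pos: [0.5478, 0.1616, 0.0076]
tool_rot: [-0.0, -0.334, 0.943, 0.0]
contact_force: [-1.3, 0.4, 0.4]
gripper_width: 0.548
```

Call:
{"op": "jog_arm", "data": {
  "targets": [
    [0, 0, 0.001, 0],
    [0, 0, 0.001, 0],
    [0, 0, 0.001, 0]
  ]
}}

```text
time: 15.38
tool_pos: [0.5481, 0.1617, 0.0072]
tool_rot: [0.0, -0.334, 0.943, -0.0]
contact_force: [-1.2, -0.4, 2.5]
gripper_width: 0.55
```

Call:
{"op": "jog_arm", "data": {
  "targets": [
    [0, 0, 0.0005, 0],
    [0, 0, 0.0005, 0],
    [0, 0, 0.0005, 0]
  ]
}}

```text
time: 15.63
tool_pos: [0.5481, 0.1617, 0.0071]
tool_rot: [-0.0, -0.334, 0.943, 0.0]
contact_force: [-3.8, -0.2, 7.3]
gripper_width: 0.548
```

Call:
{"op": "jog_arm", "data": {
  "targets": [
    [0, 0, 0, 0],
    [0, 0, 0, 0],
    [0, 0, 0, 0],
    [0, 0, 0, 0],
    [0, 0, 0, 0]
  ],
  "fingers": 0.75
}}

```text
time: 16.05
tool_pos: [0.5477, 0.1616, 0.0059]
tool_rot: [-0.0, -0.334, 0.943, 0.0]
contact_force: [0.4, 0.8, -0.2]
gripper_width: 0.754
```

Call:
{"op": "jog_arm", "data": {
  "targets": [
    [0, 0, -0.01, 0],
    [0, 0, -0.03, 0],
    [0, 0, -0.06, 0],
    [0, 0, -0.09, 0],
    [0, 0, -0.12, 0]
  ]
}}

```text
time: 16.47
tool_pos: [0.5476, 0.1616, 0.128]
tool_rot: [-0.0, -0.334, 0.943, 0.0]
contact_force: [1.3, -0.4, 0.2]
gripper_width: 0.75
```

Call:
{"op": "jog_arm", "data": {
  "targets": [
    [0, 0, -0.03, 0],
    [0, 0, -0.06, 0],
    [0, 0, -0.06, 0],
    [0, 0, -0.06, 0]
  ]
}}

```text
time: 16.8
tool_pos: [0.5495, 0.1619, 0.1899]
tool_rot: [0.003, -0.334, 0.943, -0.001]
contact_force: [-0.0, 0.2, -0.4]
gripper_width: 0.748
```

Run:
```python
from h import *
s=manip.state();print(s['time'],np.round(s['tool_pos'],3),np.round(s['contact_force'],1))
w=grab('wrist','w5');a=grab('scene','scene3')[90:350,220:480,::-1]
cv2.imwrite('pics/crop4.png',np.hstack([cv2.resize(a,(380,380)),cv2.resize(w[100:340,200:440,::-1],(380,380))]))
```

```text
16.8 [0.549 0.162 0.19 ] [-0.   0.2 -0.4]
```

View pics/crop4.png

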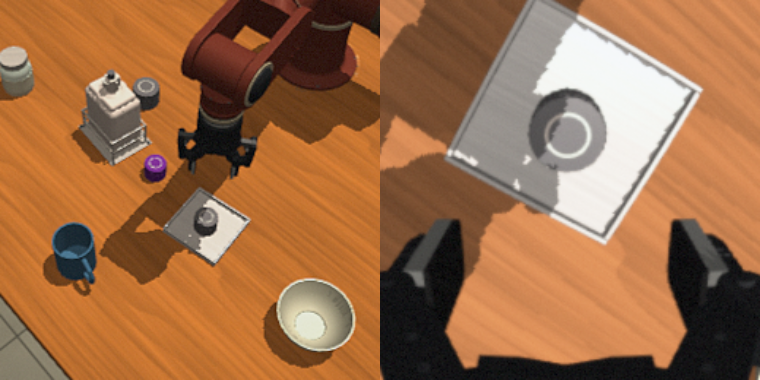

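The cap stands flat, open side down, in the middle of the tray (left crop (206,221), right crop (568,133)). The arm is clear, and the bowl, mug, jar and look-alikes are where they were. Handing in.

```bash
python3 -c "
from plant import manip
print(manip.job_done())"
```

```text
the job is handed in; nothing more can be done
None
```

The jug is open and its grey cap is lying flat, open side down, near the middle of the tray. I handed the job in at about 17 s of the 70 s allowed.

- **Opening:** I pressed the cap down about 11 mm until it came up solid. I turned it 62° anticlockwise at about 18–19 N, with almost no resistance to the turn. Then I eased off and lifted it straight up. The most force I read while pressing was 22.5 N. A brief pull of about 5 N showed up as the cap left the neck.
- **Placing:** I lowered the cap to the tray floor at about 7 N, let go and raised the arm clear.
- **Last checks:** The final scene and wrist pictures show the cap in the tray and the neck bare. The bowl, mug, jar and look-alike caps appear unmoved by eye; I did not measure them. The wrist force reads about zero.
- **Disagreements:** Position estimates from different views differed by about 2–4 mm for the cap and up to 6 mm for the tray. I corrected the cap grasp from close up. For the tray I used an average of the estimates, which the final picture supports. During pressing the force was just outside the suggested 18–22 N, up to 22.5 N before the turn and down to 17.5 N early in it.

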